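# Pack the inhaler and latch the pill box

## Robot

A 7-joint arm with a two-finger parallel gripper is mounted at the origin on the work surface. World frame = base frame: x ahead of the robot, y to its left, z up, the work surface at z = 0. Lengths are in mm, angles in rad, forces in N, time in s.
With the tool pointing down it reaches from about 425 to 825 mm from the base axis. Payload 3.6 kg.
Tool frame: the origin (TCP) lies on the centre line of the jaws, within the pads' length; the fingertips stand 19 mm ahead of it and the grasp point (between the pads) is the TCP; z points along the fingers, y is the direction in which the jaws open and shut (so a half turn about z gives the same grasp; the last joint's range is limited). The gripper opens to 93 mm and grips with 3 to 60 N. Pads are 15 mm wide; open, the fingers measure 128 mm over their backs; the gripper's body (75 mm by 188 mm) begins 65 mm behind the grasp point.
Start: joints at [1.175, 0.615, -0.013, 1.423, 0.008, 1.103, -0.04], TCP at [234.332, -606.26, 237.64] pointing down, gripper open.
Joint ranges: [-3.12, 3.12], [-0.3, 2.06], [-1.34, 1.32], [0.26, 2.42], [-1.36, 4.5], [0.01, 1.98], [-2.84, 2.84]. Speed limits (rad/s): [2.79, 2.79, 3.14, 3.14, 3.14, 3.14, 3.14].

## Interface

Orientations are given as [roll, pitch, yaw] about the fixed x, y, z axes, in that order (R = Rz(yaw) Ry(pitch) Rx(roll)).
In Python, from plant import ctrl gives the robot as it stands.
- The arm moves only by the shell command python3 -m creep 'ROWS' [FORCE]. ROWS is JSON, a list that holds one entry, the list of rows, each a list of 7 numbers: the closure, from -1 (fully open) to 1 (shut), then the shift along the tool's x, y, z in m, then the turn, a rotation vector about the tool's x, y, z in degrees. In form: [[[grip, dx, dy, dz, ax, ay, az], ...]]. A call has 1 to 12 rows; each row is the pose to reach, as a shift and turn from the pose measured when the call began, along the tool's axes at that moment; what a row does not reach only later rows make up. A row lasts 1/10 s, in which the tool goes at most 50 mm and 8.59 degrees, less where a joint would pass 70% of its speed; a pose out of reach is approached as far as the arm can. A call with a gripper value outside its range is refused whole. The fingers move at their own pace and stop on an object; FORCE is the grip in N (left out, the last holds). Time passes only in rows, so rows that repeat a pose let the fingers close. It gives the time, the measured TCP pose, the force and the opening at its end, in the units of the state.
- ctrl.get_state(): the state, without advancing time (a new reading comes with each control period).
- ctrl.camera(name): name is "scene" or "side" or "wrist"; returns a dict with "color" (400x640x3 uint8, red, green, blue), "depth" (400x640 float32, mm along the optical axis (not along the pixel's ray), 0 where there is no reading), "mtx" (3x3 intrinsics, pixels), "T" (4x4, takes a point from camera to world coordinates). Camera axes: x right, y down, z forward; pixel columns grow to the right and rows downward; lengths in mm; the calibration is good to about 2 mm. A picture is of the moment at which its call begins.
- ctrl.hand_in(): hands the job in, once; it reports no verdict.
Trained networks look in a picture, given as the dict that the camera call returned (one of the last four; its "shot" number tells which), for a name from the list of things; names that differ only in an ending like _2 or _b are one class to them, and where a whole thing is asked for, a point or a joint stands for the part that bears it (a point fixed in the world has none). Each returns a list of dicts, best first, with "conf" (0 to 1); they miss things now and then, are a little off and sometimes report something else, mostly with a low value. They report only what shows in the picture. A call takes as long as a camera call. They do not tell look-alikes from the thing itself.
- ctrl.spot_in(picture, target): "box" ([left, top, right, bottom] in pixels, round what is visible of it).
- ctrl.cut_out(picture, target): "region" (400x640 bool, what is visible of it) and "box" ([left, top, right, bottom] in pixels, round what is visible of it).
- ctrl.tip_of(picture, target): "pixel" ([column, row] in pixels: a listed point, or the origin of a listed thing).
The state is a dict: "time": time; "joints": joint angles; "qvel": joint speeds; "tau": joint torques, N m; "eef_pos": TCP position; "orientation": TCP orientation; "wrist_force": force on the tool from outside, world axes, zero at the start; "moment": the same for the moment, N m; "gripper_width": finger opening in mm.
Only numpy, scipy, OpenCV 4.12 (cv2) and the standard library are available. Lean on these libraries where they do the work, as an engineer would, in place of code of your own. Each camera call takes 0.05 s, during which the arm holds its last target.

## Task

Take the yellow inhaler out of the clear rack and lay it down flat in the large compartment of the green pill box, without dropping it. Then shut the lid fully, and after that swing the wire latch up and over until it rests in the white catch on the lid. Leave all the other things where they are.

Things in the scene. Friction and masses are not known exactly. Their poses are not given: they have to be found in the camera images.
- inhaler_mid (a point): barrel centre (half-way up) of the yellow inhaler lying in a rack slot. Barrel 74 mm long (own x, -35 to +39 mm from here), 32 wide (y), 30 high (z up); a 23 mm round aluminium end reaches 14 mm past its -x end. The mouthpiece, 24 mm high with white cap, sticks out to y = +41 mm at x = 17 to 39. Mass about 50 g.
- inhaler: the same inhaler; origin on its underside, from the barrel centre 10 mm in own +x and 10 mm in own +y
- rack: clear plastic rack, fixed, 140 mm (own x) by 202 mm (own y); origin under its centre. Floor 4 mm thick, walls 4 mm thick rising only to 14 mm above the table; three slots along x, centred at y = -66, 0, +66 mm, each 62 mm wide inside with one thing in it (which one varies).
- pill_box: green box, fixed, 124 mm (own x) by 200 (own y), walls 60 high, walls and floor 4 thick; origin under its centre. Lid hinge on top of the +x wall, latch on the -x wall; own x points roughly to world +y. A divider 40 mm high at y = -52 parts small pill cells (y below) from the large compartment: inside x -58 to 58, y -50 to 96 mm.
- lid (a joint): hinge angle of the light green lid, rad: 0 = fully shut, flat on the box; about 1.57 = upright; up to 2.0 leaning back. It stays where it is left (a stiff hinge: about 0.5 to 2 N at its free edge moves it) and starts open.
- lid_hinge (a point): middle of the lid's hinge axis, which runs along the box's own y; in the box frame at x = +62, z = 60 mm (fixed)
- lid_edge (a point): middle of the lid's free edge. Lid: plate 8 mm thick (z = 60 to 68 mm when shut), 124 mm from hinge to edge, 200 mm along the hinge. White catch on its outer face at the middle of this edge, 30 mm along it: a seat 9 mm high reaching 18 mm in, and a lip 20 mm high, 8 to 16 mm in from the edge.
- latch (a joint): angle of the wire latch, rad: 0 = closed, against its stop in the catch, its legs leaning 0.52 rad from vertical inward over the lid; 0.52 = legs upright; grows as it swings outward, away from the box (2.09 = level). It starts open and stays where it is left (light friction, about 0.5 N at its bar).
- latch_hinge (a point): middle of the latch's hinge axis, along the box's own y; in the box frame at x = -84, z = 38 mm (fixed)
- latch_bar (a point): middle of the latch's crossbar. Latch: U of 8 mm round dark steel wire, legs 50 mm from hinge axis to bar at y = +-42 mm, crossbar 84 mm along the box's y. Bar centre in the box frame at latch angle a: x = -84 + 50 sin(0.524 - a), z = 38 + 50 cos(0.524 - a) mm; closed: x = -59, z = 81.
- magnifier: white plastic magnifier, 111 mm long, 48 mm wide, 10 mm high, in a rack slot; origin under its middle; leave alone
- scraper: steel tongue scraper, U of 6 mm wire, 112 mm by 38 mm, in a rack slot; origin under its middle; leave alone
- jar: closed amber jar, 68 mm across, 75 mm high; origin under its centre; leave alone
- bottle: white bottle with blue cap, 56 mm across, 110 mm high; origin under its centre; leave alone
- tumbler: blue ceramic tumbler, 72 mm across, 90 mm high; origin under its centre; leave alone
- thermometer: blue thermometer case lying flat, 140 x 30 x 16 mm; origin under its centre; leave alone
Mind the look-alikes: they are no part of the job. There is more than one size of the pill_box; the one meant has the size given above. There is more than one size of the inhaler; the job needs the smaller.

How it is judged:
By the outcome, as a careful person would: the job done as asked, in the order asked, and still so for the second after the job is handed in, with the robot touching nothing.
It also fails if it takes over 66 s, if anything falls off the work surface, if the arm or the gripper's body presses on something with over 40 N, if the wrist force passes 120 N, or if a joint passes its speed limit or range.

## Working session

There is one attempt and no reset: what is moved stays moved. The work goes in short steps, Python scripts to look and compute and a shell command to move; the robot and the scene stay as the last step left them, time stands still between calls to the robot, and variables do not carry over. Pictures are saved under pics/ and viewed, and the job is handed in when it is done.

```bash
ls; mkdir -p pics
python3 - <<'E'
from plant import ctrl
import cv2,numpy as np
print(ctrl.get_state())
for n in ["scene","side","wrist"]:
    p=ctrl.camera(n); cv2.imwrite(f"pics/{n}0.png",p["color"][:,:,::-1]); np.savez(f"/tmp/{n}0.npz",**{k:p[k] for k in("color","depth","mtx","T")})
    print(n,p["mtx"].round(1).tolist(),p["T"].round(3).tolist())
    for t in ["inhaler","inhaler_mid","rack","pill_box","lid_edge","latch_bar","latch_hinge","lid_hinge"]:
        print(t,[(np.round(d["pixel"]).tolist(),round(d["conf"],2)) for d in ctrl.tip_of(p,t)][:4])
E
```

```text
pics
{'time': 0.0, 'joints': array([ 1.17551711,  0.61590452, -0.01260764,  1.4248808 ,  0.00815038,
        1.1033824 , -0.0404107 ]), 'qvel': array([ 3.84431237e-04, -7.30829471e-04, -2.15673062e-03,  1.29666297e-03,
        9.71286225e-04,  6.36536924e-05,  4.02459106e-04]), 'tau': array([-4.08102942e-04, -4.58927464e+01,  2.08870335e-01, -1.65742582e+01,
       -6.11296040e-02,  2.05033977e-02,  2.46740146e-04]), 'eef_pos': array([ 234.03797738, -605.61816292,  236.49668558]), 'orientation': array([-3.13906994e+00,  8.55533046e-05,  3.68850639e-01]), 'wrist_force': array([-0.04733705, -0.71765388, -0.62624224]), 'moment': array([-0.0084408 , -0.00265293, -0.02391716]), 'gripper_width': 93.52075668623802}
scene [[367.9, 0.0, 322.3], [0.0, 367.9, 202.9], [0.0, 0.0, 1.0]] [[0.747, 0.406, -0.527, 972.824], [0.665, -0.47, 0.581, -531.936], [-0.012, -0.784, -0.621, 689.968], [0.0, 0.0, 0.0, 1.0]]
inhaler [([267.0, 229.0], 0.91), ([282.0, 283.0], 0.66), ([240.0, 322.0], 0.5)]
inhaler_mid [([273.0, 282.0], 0.88), ([266.0, 222.0], 0.72)]
rack [([260.0, 304.0], 0.68)]
pill_box [([165.0, 24
[... 954 characters left out ...]
, 0.95), ([269.0, 228.0], 0.92), ([403.0, 320.0], 0.56)]
latch_bar [([405.0, 315.0], 0.87), ([441.0, 125.0], 0.62), ([305.0, 207.0], 0.6)]
latch_hinge [([442.0, 134.0], 0.95), ([410.0, 319.0], 0.75), ([300.0, 223.0], 0.7), ([323.0, 156.0], 0.65)]
lid_hinge [([426.0, 158.0], 0.95), ([278.0, 262.0], 0.93), ([363.0, 389.0], 0.7)]
wrist [[312.5, 0.0, 318.1], [0.0, 312.5, 198.3], [0.0, 0.0, 1.0]] [[0.361, -0.903, -0.232, 296.703], [-0.933, -0.349, -0.09, -581.27], [-0.0, 0.249, -0.968, 384.276], [0.0, 0.0, 0.0, 1.0]]
inhaler []
inhaler_mid []
rack []
pill_box [([52.0, 117.0], 0.6)]
lid_edge [([50.0, 180.0], 0.71)]
latch_bar [([25.0, 180.0], 0.67)]
latch_hinge [([100.0, 193.0], 0.66)]
lid_hinge []
```

View pics/scene0.png

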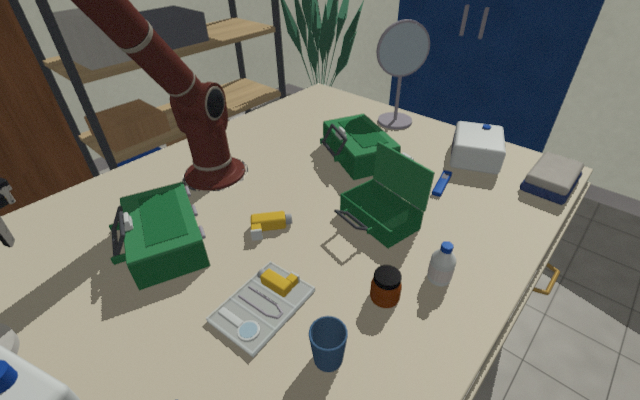

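View pics/side0.png

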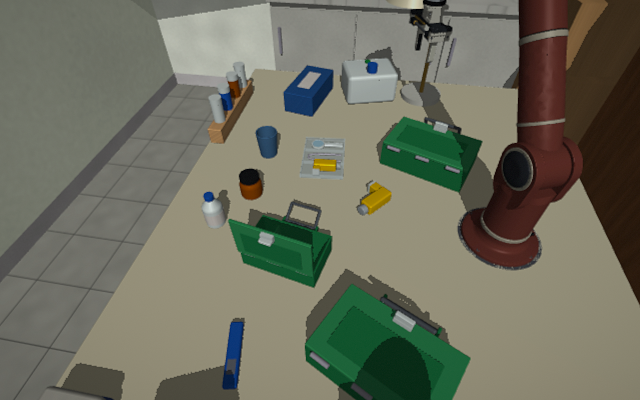

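View pics/wrist0.png

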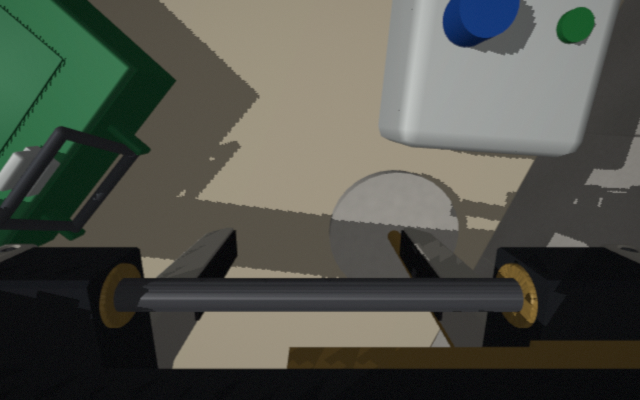

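The scene shows two inhalers: one in the rack at (278,281) and a loose larger one at (268,222). It shows three green boxes: closed at (165,235), closed at (360,145), and open at (382,210). The candidates are the rack inhaler and the open box; I'll measure their sizes next.

```bash
cat > h.py <<'E'
import numpy as np,cv2
def load(n): return dict(np.load(f"/tmp/{n}.npz"))
def cloud(p):
    d=p["depth"];v,u=np.mgrid[0:400,0:640]
    K=p["mtx"];X=np.stack([(u-K[0,2])/K[0,0]*d,(v-K[1,2])/K[1,1]*d,d],-1)
    W=X@p["T"][:3,:3].T+p["T"][:3,3]; W[d<=0]=np.nan
    return W
def proj(p,P):
    P=np.atleast_2d(P);C=(P-p["T"][:3,3])@p["T"][:3,:3];q=C@p["mtx"].T;return q[:,:2]/q[:,2:]
def atz(p,px,z):
    r=p["T"][:3,:3]@np.linalg.inv(p["mtx"])@np.array([px[0],px[1],1.]);o=p["T"][:3,3]
    return o+r*(z-o[2])/r[2]
E
python3 - <<'E'
from h import *
from math import *
s=load("scene0");d=load("side0")
for p,nm in((s,'scene'),(d,'side')):
    W=cloud(p);c=p["color"].astype(int)
    m=(c[...,0]>150)&(c[...,1]>110)&(c[...,2]<90)&(abs(W[...,0]-600)<300)&(W[...,2]>5)
    n,l,st,ce=cv2.connectedComponentsWithStats(m.astype(np.uint8))
    for i in range(1,n):
        if st[i,4]>40:
            q=W[l==i];r=cv2.minAreaRect(q[:,:2].astype(np.float32))
            print(nm,'yellow',ce[i].round(),st[i,4],'rect',r,'z',np.percentile(q[:,2],[5,50,98]).round(1))
    g=(c[...,1]>c[...,0]+25)&(c[...,1]>c[...,2]+15)&(np.nan_to_num(W[...,2])>10)
    n,l,st,ce=cv2.connectedComponentsWithStats(g.astype(np.uint8))
    for i in range(1,n):
        if st[i,4]>300:
            q=W[l==i];k=(q[:,2]<72); r=cv2.minAreaRect(q[k][:,:2].astype(np.float32))
            print(nm,'green',ce[i].round(),st[i,4],r,'z',np.percentile(q[:,2],[5,50,99]).round(1))
E
python3 - <<'E'
import cv2
a=cv2.imread('pics/scene0.png');b=cv2.imread('pics/side0.png')
x=cv2.resize(a[250:360,200:330],None,fx=3,fy=3,interpolation=2);y=cv2.resize(a[130:250,320:450],None,fx=3,fy=3,interpolation=2)
import numpy as np
o=np.zeros((360,780,3),'uint8');o[:330,:390]=x;o[:360,390:]=y;cv2.imwrite('pics/c0.png',o)
x=cv2.resize(b[125:225,290:410],None,fx=3,fy=3,interpolation=2);y=cv2.resize(b[190:290,220:340],None,fx=3,fy=3,interpolation=2)
cv2.imwrite('pics/c1.png',np.hstack([x,y]))
E
```

```text
scene yellow [268. 216.] 257 rect ((344.9053039550781, -63.76204299926758), (90.15861511230469, 33.24991226196289), 51.970977783203125) z [36.1 38.  40.5]
scene yellow [256. 226.] 54 rect ((348.0791320800781, -107.27201843261719), (30.230234146118164, 23.27226448059082), 38.62845230102539) z [32.6 34.  36.3]
scene yellow [278. 279.] 334 rect ((518.83349609375, -185.96578979492188), (71.45030975341797, 45.74614715576172), 6.138736248016357) z [29.6 33.4 36. ]
scene green [382. 177.] 7008 ((399.28741455078125, 240.75186157226562), (188.65969848632812, 580.9178466796875), 62.33414840698242) z [ 18.8  84.5 183.3]
scene green [161. 235.] 6341 ((289.54412841796875, -357.5537109375), (213.17037963867188, 61.701560974121094), 47.16036605834961) z [24.  91.1 95.5]
side yellow [325. 164.] 216 rect ((515.6370239257812, -188.58367919921875), (67.85726165771484, 46.04022979736328), 8.159035682678223) z [14.2 31.8 36.4]
side yellow [376. 197.] 364 rect ((351.4461975097656, -70.35307312011719), (94.57556915283203, 66.35078430175781), 52.07447814941406) z [31.5 37.4 40.8]
side green [430. 152.] 4270 ((200.2949981689453, -207.4748992919922), (89.54962158203125, 285.1227111816406), 86.2071762084961) z [20.3 91.3 96.7]
side green [282. 248.] 4081 ((554.3355712890625, 153.941650390625), (161.5574493408203, 201.63992309570312), 77.85443878173828) z [ 16.6  81.5 184.3]
side green [384. 353.] 11432 ((304.4676513671875, 424.16986083984375), (285.605712890625, 111.13904571533203), 18.79574203491211) z [80.4 92.7 96.6]
```

View pics/c0.png

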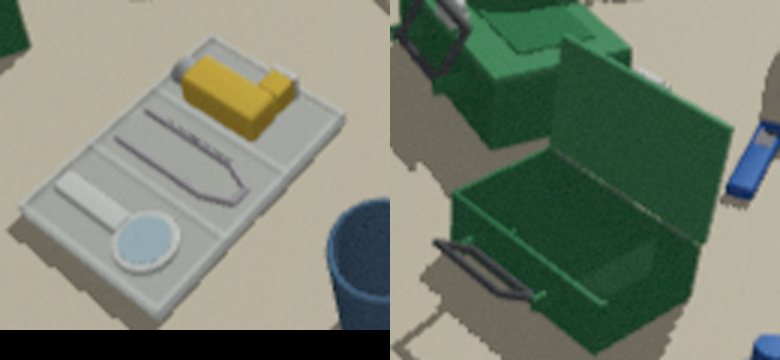

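View pics/c1.png

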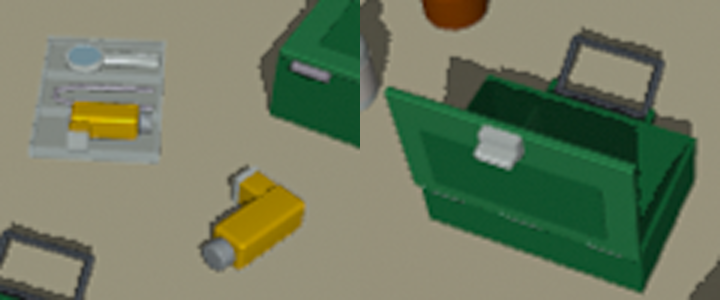

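Run:
```python
from h import *
for nm in('scene0','side0'):
    p=load(nm);W=cloud(p);c=p["color"].astype(int)
    m=(c[...,0]>130)&(c[...,1]>100)&(c[...,2]<100)&(abs(W[...,0]-520)<80)&(abs(W[...,1]+190)<60)&(W[...,2]>31.5)
    q=W[m];r=cv2.minAreaRect(q[:,:2].astype(np.float32));print(nm,'barrel top',m.sum(),r,np.median(q[:,2]))
    m2=(abs(W[...,0]-520)<90)&(abs(W[...,1]+190)<80)&(W[...,2]>18)
    q=W[m2];r=cv2.minAreaRect(q[:,:2].astype(np.float32));print('  all inh',r)
    # rack
    m=(abs(W[...,0]-520)<130)&(abs(W[...,1]+250)<160)&(W[...,2]>9)&(W[...,2]<20)
    q=W[m];print('  rack',cv2.minAreaRect(q[:,:2].astype(np.float32)),np.median(q[:,2]))
    g=(c[...,1]>c[...,0]+20)&(c[...,1]>c[...,2]+12)&(abs(W[...,0]-560)<170)&(abs(W[...,1]-140)<140)
    q=W[g]
    k=q[(q[:,2]>80)]
    ce=k.mean(0);u,s_,vt=np.linalg.svd(k-ce,full_matrices=False);print('  lid plane n',vt[2].round(3),'rms',s_[2]/len(k)**.5,'c',ce.round(1),'x range',np.percentile(k[:,0],[0.5,99.5]), 'ymax z',k[:,1].min(),k[:,2].max())
    k=q[(q[:,2]>50)&(q[:,2]<64)];print('  rim',cv2.minAreaRect(k[:,:2].astype(np.float32)))
    # top-down height map
    H=np.zeros((400,400),np.float32)
    j=np.isfinite(W[...,0])&(abs(W[...,0]-560)<200)&(abs(W[...,1]-120)<200)&(W[...,2]<250)
    for x,y,z in W[j]:
        a,b=int((760-x)),int((320-y)); 
        if z>H[a,b]:H[a,b]=z
    cv2.imwrite(f'pics/H_{nm}.png',cv2.resize(cv2.applyColorMap((H/200*255).clip(0,255).astype('uint8'),cv2.COLORMAP_JET),(600,600),interpolation=0))
```

```text
scene0 barrel top 289 ((518.4927368164062, -186.6452178955078), (70.12001037597656, 46.99287414550781), 5.269270420074463) 33.622340076413025
  all inh ((511.03912353515625, -184.51504516601562), (89.33040618896484, 57.51089859008789), 6.957851409912109)
  rack ((531.5721435546875, -248.86294555664062), (142.36050415039062, 205.16477966308594), 5.0530476570129395) 12.814553782738017
  lid plane n [ 0.206  0.978 -0.045] rms 1.3708923172487186 c [577.8 226.4 135.8] x range [474.86829218 668.40751355] ymax z 202.4647699395024 186.20062531520563
  rim ((516.1492309570312, 175.27590942382812), (138.46409606933594, 294.8175964355469), 75.1451416015625)
side0 barrel top 126 ((515.4948120117188, -188.68467712402344), (68.34078216552734, 45.10746383666992), 9.47307014465332) 33.63847308504569
  all inh ((507.6401062011719, -182.12335205078125), (86.61576080322266, 58.40581512451172), 5.206642150878906)
  rack ((529.4471435546875, -249.51991271972656), (140.0052032470703, 209.2216796875), 5.279006004333496) 12.67318997707622
  lid plane n [ 0.204  0.979 -0.007] rms 1.763998242715736 c [565.1 235.6 138.3] x range [472.82462398 667.38996255] ymax z 208.74231183393567 185.9142868087505
  rim ((556.8184204101562, 165.96762084960938), (133.63693237304688, 200.6746826171875), 78.17719268798828)
```

View pics/H_scene0.png

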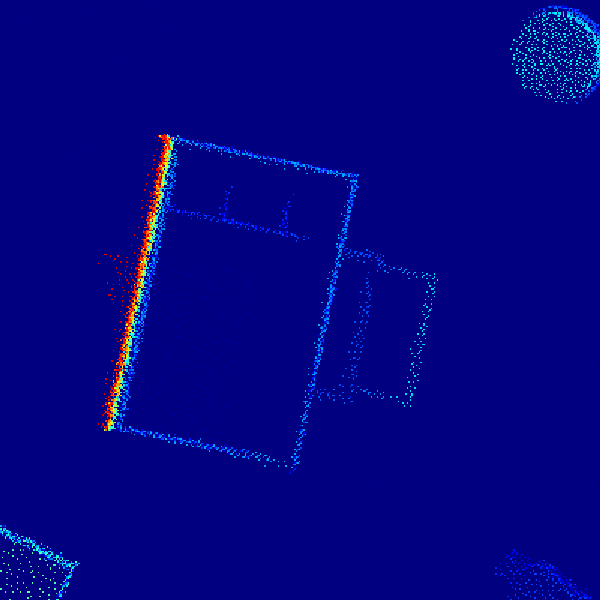

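View pics/H_side0.png

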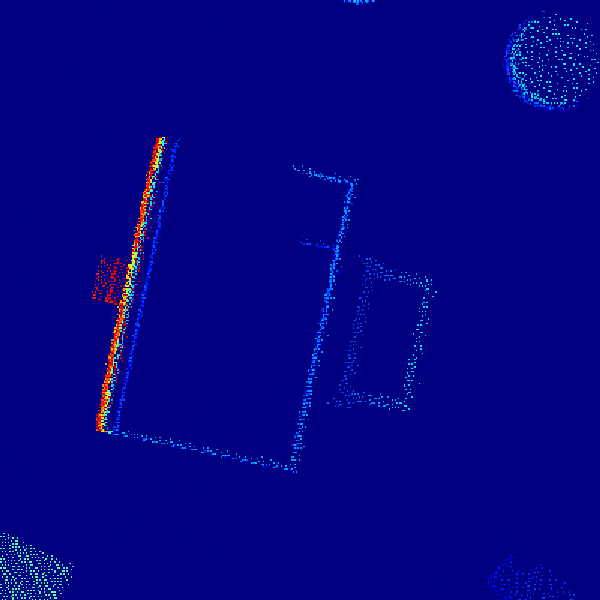

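```bash
cat >> h.py <<'E'
from scipy.spatial.transform import Rotation as R
BX=np.array([.205,.979,0]);BY=np.array([-.979,.205,0]);BC=np.array([557.,165.,0])
def box(x,y,z): return BC+x*BX+y*BY+np.array([0,0,z])
def plan(pts):
    "pts: list of (xyz mm world, yaw rad), tool down"
    from plant import ctrl
    s=ctrl.get_state();p=s["eef_pos"];Rc=R.from_euler('xyz',s["orientation"])
    print('t',round(s['time'],2),'pos',p.round(1),'ori',s['orientation'].round(3),'F',s['wrist_force'].round(1),'w',round(s['gripper_width'],1))
    for q,y in pts:
        d=Rc.inv().apply(np.array(q)-p)/1000;rv=(Rc.inv()*R.from_euler('xyz',[np.pi,0,y])).as_rotvec(degrees=True)
        print(d.round(4).tolist(),rv.round(2).tolist(),'dist',np.linalg.norm(d).round(3))
E
python3 - <<'E'
from h import *
plan([((515-30,-195-5,200),.1)])
E
```

```text
t 1.35 pos [ 234.3 -606.3  237.7] ori [-3.142 -0.     0.369] F [-0.9  0.1 -0.4] w 92.8
[0.3803, -0.2886, 0.0377] [-0.0, -0.0, 15.4] dist 0.479
```

```bash
python3 -m creep '[[[-1,0.19,-0.144,0.02,0,0,8],[-1,0.38,-0.289,0.038,0,0,15.4],[-1,0.38,-0.289,0.038,0,0,15.4],[-1,0.38,-0.289,0.038,0,0,15.4],[-1,0.38,-0.289,0.038,0,0,15.4],[-1,0.38,-0.289,0.038,0,0,15.4],[-1,0.38,-0.289,0.038,0,0,15.4],[-1,0.38,-0.289,0.038,0,0,15.4],[-1,0.38,-0.289,0.038,0,0,15.4],[-1,0.38,-0.289,0.038,0,0,15.4],[-1,0.38,-0.289,0.038,0,0,15.4],[-1,0.38,-0.289,0.038,0,0,15.4]]]'
python3 - <<'E'
from h import *
from plant import ctrl
p=ctrl.camera("wrist");cv2.imwrite("pics/w1.png",p["color"][:,:,::-1]);np.savez("/tmp/w1.npz",**{k:p[k] for k in("color","depth","mtx","T")})
W=cloud(p);c=p["color"].astype(int)
m=(c[...,0]>130)&(c[...,1]>100)&(c[...,2]<100)&(W[...,2]>25)&(abs(W[...,1]+190)<60)&(abs(W[...,0]-520)<80)
q=W[m];print(m.sum(),cv2.minAreaRect(q[:,:2].astype(np.float32)),np.percentile(q[:,2],[5,50,95]))
for t in("inhaler_mid","inhaler"):
    for d in ctrl.tip_of(p,t)[:3]: print(t,d["pixel"],d["conf"],atz(p,d["pixel"],19 if t!="inhaler" else 4))
plan([])
E
```

```text
time: 2.55
eef_pos: [484.7, -199.5, 199.7]
orientation: [3.141, 0.0, 0.102]
wrist_force: [-1.5, -0.7, 0.1]
gripper_width: 93.0
2198 ((515.3348388671875, -183.68670654296875), (70.02704620361328, 46.45322036743164), 6.3070969581604) [29.99918717 33.27379691 34.7040126 ]
inhaler_mid [318.5, 156.0] 0.89 [ 513.0186793  -196.74943923   19.        ]
inhaler [309.5, 141.3] 0.97 [ 526.03760326 -185.66684823    4.        ]
t 2.7 pos [ 483.7 -201.7  199.8] ori [3.141 0.    0.097] F [ 0.7 -0.1 -0.3] w 93.4
```

View pics/w1.png

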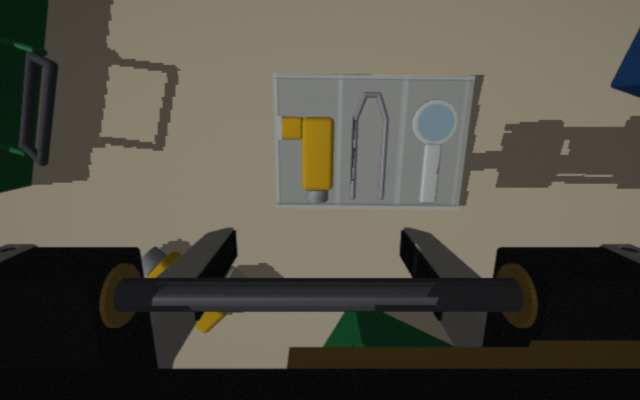

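The wrist view shows the rack with the inhaler barrel at (318,154), mouthpiece to the left and metal end below. It also shows the scraper at (370,145) and the magnifier at (435,150).

Run:
```python
from h import *
p=load("w1");W=cloud(p);c=p["color"].astype(int)
m=(c[...,0]>130)&(c[...,1]>100)&(c[...,2]<100)&(W[...,2]>30)
m[:, :301]=False; m[:,340:]=False;m[230:]=False
q=W[m].astype(np.float32);print(cv2.minAreaRect(q[:,:2]))
for u,v in((304,118),(332,118),(304,189),(332,189)):print(atz(p,(u,v),34).round(1))
# rack edges
for u,v in((276,76),(472,77),(276,207),(461,207)):print('rack',atz(p,(u,v),14).round(1))
plan([((513.5,-196,120),.105),((513.5,-196,36.5),.105)])
```

```text
Traceback (most recent call last):
cv2.error: OpenCV(4.12.0) /io/opencv/modules/imgproc/src/convhull.cpp:143: error: (-215:Assertion failed) total >= 0 && (depth == CV_32F || depth == CV_32S) in function 'convexHull'
```

Run:
```python
from h import *
p=load("w1");W=cloud(p);c=p["color"].astype(int)
m=(c[...,0]>130)&(c[...,1]>100)&(c[...,2]<100)&(W[...,2]>30)
m[:, :301]=False; m[:,340:]=False;m[230:]=False
q=W[m][:,:2];print(cv2.minAreaRect(np.ascontiguousarray(q,dtype=np.float32)))
for u,v in((304,118),(332,118),(304,189),(332,189)):print(atz(p,(u,v),34).round(1))
for u,v in((276,76),(472,77),(276,207),(461,207)):print('rack',atz(p,(u,v),14).round(1))
plan([((513.5,-196,120),.105),((513.5,-196,36.5),.105)])
```

```text
((515.8617553710938, -193.56326293945312), (68.91890716552734, 26.701091766357422), 6.273632526397705)
[ 549.9 -178.8   34. ]
[ 552.6 -205.8   34. ]
[ 479.7 -185.2   34. ]
[ 482.6 -213.7   34. ]
rack [ 587.3 -146.5   14. ]
rack [ 606.3 -341.3   14. ]
rack [ 451.7 -155.8   14. ]
rack [ 472.4 -359.4   14. ]
t 2.7 pos [ 483.7 -201.7  199.8] ori [3.141 0.    0.097] F [ 0.7 -0.1 -0.3] w 93.4
[0.0302, -0.0029, 0.0798] [0.06, 0.02, -0.48] dist 0.085
[0.0303, -0.0029, 0.1633] [0.06, 0.02, -0.48] dist 0.166
```

```bash
python3 -m creep '[[[-1,0.03,-0.004,0.05,0,0,-0.5],[-1,0.03,-0.004,0.10,0,0,-0.5],[-1,0.03,-0.004,0.14,0,0,-0.5],[-1,0.03,-0.004,0.1625,0,0,-0.5],[-1,0.03,-0.004,0.1625,0,0,-0.5],[-1,0.03,-0.004,0.1625,0,0,-0.5]]]'
python3 - <<'E'
from h import *
from plant import ctrl
p=ctrl.camera("wrist");cv2.imwrite("pics/w2.png",p["color"][:,:,::-1])
plan([((513.5,-196,36.5),.105)])
E
```

```text
time: 3.3
eef_pos: [513.1, -196.5, 37.8]
orientation: [3.14, 0.0, 0.103]
wrist_force: [0.7, 0.1, 0.3]
gripper_width: 92.9
t 3.35 pos [ 513.9 -196.5   38.7] ori [ 3.139e+00 -2.000e-03  1.040e-01] F [ 0.   0.1 -0.4] w 93.2
[-0.0004, -0.0005, 0.0022] [0.16, -0.11, -0.08] dist 0.002
```

View pics/w2.png

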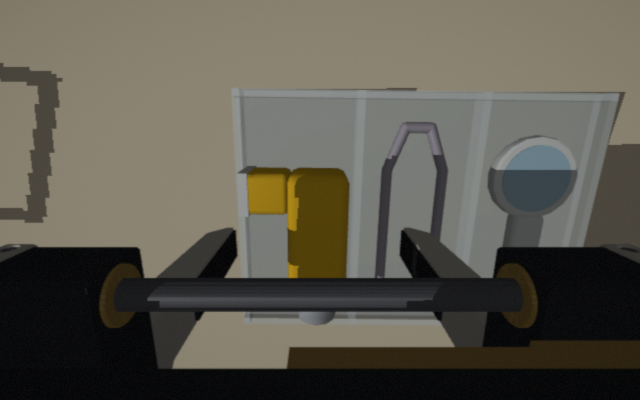

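```bash
python3 -m creep '[[[-1,0,0,0.0015,0,0,0],[1,0,0,0.0015,0,0,0],[1,0,0,0.0015,0,0,0],[1,0,0,0.0015,0,0,0],[1,0,0,0.0015,0,0,0],[1,0,0,0.0015,0,0,0],[1,0,0,0.0015,0,0,0],[1,0,0,0.0015,0,0,0],[1,0,0,0.0015,0,0,0],[1,0,0,0.0015,0,0,0]]]' 15
python3 - <<'E'
from h import *
from plant import ctrl
p=ctrl.camera("wrist");cv2.imwrite("pics/w3.png",p["color"][:,:,::-1])
plan([])
E
```

```text
time: 4.35
eef_pos: [513.9, -196.4, 37.1]
orientation: [3.139, -0.002, 0.104]
wrist_force: [0.5, -0.3, 0.2]
gripper_width: 31.7
t 4.4 pos [ 513.9 -196.4   37.2] ori [ 3.139e+00 -2.000e-03  1.040e-01] F [-0.3 -0.3 -0.2] w 31.8
```

View pics/w3.png

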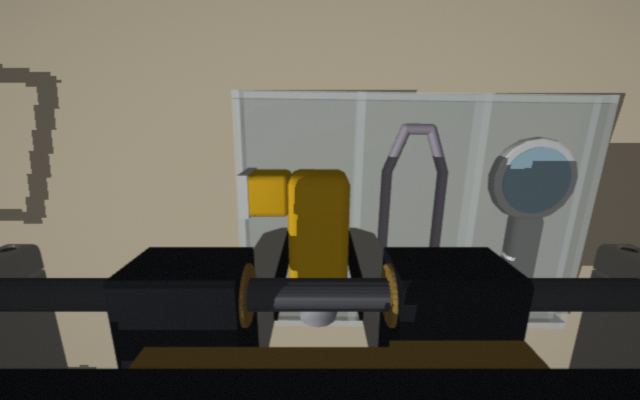

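```bash
python3 -m creep '[[[1,0,0,-0.015,0,0,0],[1,0,0,-0.04,0,0,0],[1,0,0,-0.075,0,0,0],[1,0,0,-0.115,0,0,0],[1,0,0,-0.15,0,0,0],[1,0,0,-0.16,0,0,0],[1,0,0,-0.16,0,0,0]]]' 20
python3 - <<'E'
from h import *
from plant import ctrl
p=ctrl.camera("wrist");cv2.imwrite("pics/w4.png",p["color"][:,:,::-1])
yaw=np.arctan2(.979,.205)
plan([(box(-5,12,190),yaw)])
E
```

```text
time: 5.1
eef_pos: [514.1, -196.2, 198.3]
orientation: [3.138, -0.005, 0.104]
wrist_force: [0.5, 0.2, -1.5]
gripper_width: 31.7
t 5.15 pos [ 513.1 -195.9  196.6] ori [ 3.139e+00 -1.000e-03  1.040e-01] F [-0.4  0.5 -0.7] w 31.8
[0.0681, -0.3533, 0.0059] [0.16, 0.02, -72.24] dist 0.36
```

View pics/w4.png

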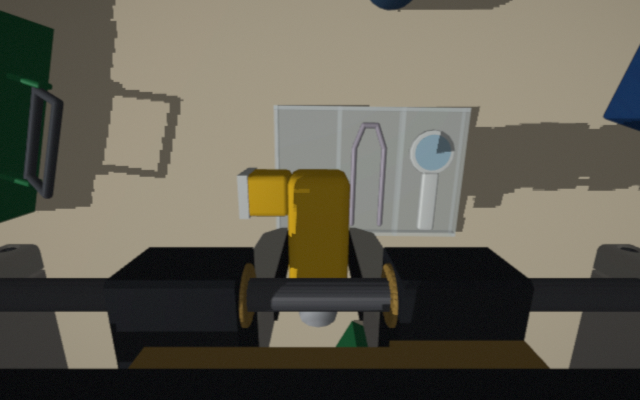

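```bash
python3 -m creep '[[[1,0.006,-0.03,0.0055,0,0,-6],[1,0.012,-0.065,0.0055,0,0,-13],[1,0.019,-0.10,0.0055,0,0,-20],[1,0.026,-0.135,0.0055,0,0,-27.5],[1,0.033,-0.17,0.0055,0,0,-35],[1,0.04,-0.205,0.0055,0,0,-42.5],[1,0.047,-0.24,0.0055,0,0,-50],[1,0.053,-0.275,0.0055,0,0,-57],[1,0.059,-0.31,0.0055,0,0,-64],[1,0.065,-0.34,0.0055,0,0,-69.5],[1,0.068,-0.353,0.0055,0,0,-72.2],[1,0.068,-0.353,0.0055,0,0,-72.2]]]' 20
python3 - <<'E'
from h import *
from plant import ctrl
for n in("wrist","side","scene"):
    p=ctrl.camera(n);cv2.imwrite(f"pics/{n}5.png",p["color"][:,:,::-1]);np.savez(f"/tmp/{n}5.npz",**{k:p[k] for k in("color","depth","mtx","T")})
yaw=np.arctan2(.979,.205)
plan([(box(-5,12,190),yaw)])
E
```

```text
time: 6.35
eef_pos: [543.0, 164.0, 188.5]
orientation: [-3.14, 0.002, 1.367]
wrist_force: [-0.2, -0.4, -0.4]
gripper_width: 31.8
t 6.5 pos [544.1 159.5 189.4] ori [3.141 0.005 1.36 ] F [-0.5 -0.8 -0.7] w 32.0
[0.003, -0.0005, -0.0006] [0.04, 0.27, -0.27] dist 0.003
```

View pics/wrist5.png

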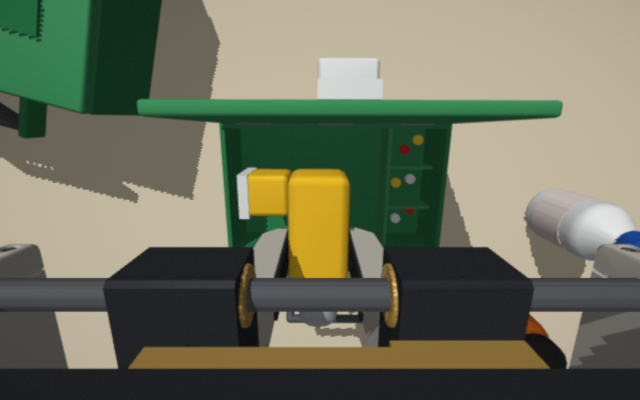

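View pics/scene5.png

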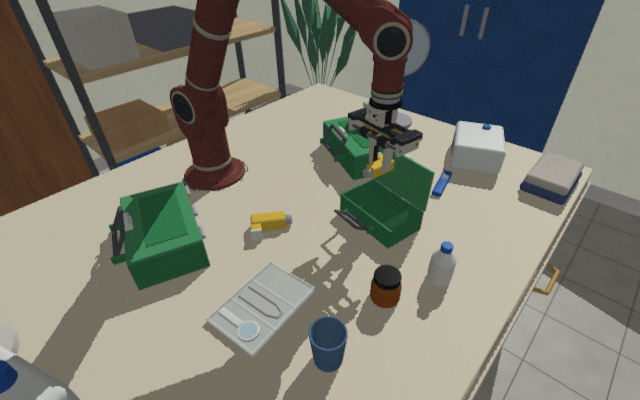

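The wrist view shows the inhaler held at (318,210) above the large compartment. Pills show in the cells at (405,180), the divider is near column 386, and the lid edge runs along row 105.

Run:
```python
from h import *
p=load("wrist5");W=cloud(p)
def own(w): d=np.asarray(w)-BC; return np.array([d@BX,d@BY,w[2]]).round(1)
for u,v,z in((230,240,60),(238,240,60),(441,240,60),(432,240,60),(387,180,40),(387,240,40)):print((u,v),own(atz(p,(u,v),z)),own(W[v,u]))
# inhaler points relative to tcp-ish
print('inh far end',own(atz(p,(318,171),190+13-15+15)))
p=load("side5");W=cloud(p)
p=load("scene0");W=cloud(p);q=W[np.isfinite(W[...,2])&(W[...,2]>52)&(W[...,2]<66)]
o=np.array([own(w) for w in q]);
f=o[(abs(o[:,1])<85)&(o[:,0]<-50)&(o[:,0]>-75)];print('front wall x pct',np.percentile(f[:,0],[2,50,98]),len(f))
f=o[(o[:,0]>-50)&(o[:,0]<50)&(abs(abs(o[:,1])-98)<15)];print('side walls',np.median(f[f[:,1]>0][:,1]),np.median(f[f[:,1]<0][:,1]))
q=W[np.isfinite(W[...,2])&(W[...,2]>30)&(W[...,2]<75)];o=np.array([own(w) for w in q]);b=o[(o[:,0]<-105)&(o[:,0]>-140)&(abs(o[:,1])<35)];print('bar',np.median(b,0),len(b))
q=W[np.isfinite(W[...,2])&(W[...,2]>80)&(W[...,2]<195)];o=np.array([own(w) for w in q]);b=o[(abs(o[:,0]-65)<30)&(abs(o[:,1])<90)]
for z in(90,120,150,175):
  k=b[abs(b[:,2]-z)<8];print('lid z',z,np.median(k[:,0]))
print('maxz',np.percentile(b[:,2],99.5))
```

```text
(230, 240) [-47.1  98.4  60. ] [-47.6  98.7  59. ]
(238, 240) [-47.1  90.8  60. ] [-55.7  96.6  39. ]
(441, 240) [ -46.3 -100.3   60. ] [ -70.9 -125.7   -0.7]
(432, 240) [-46.4 -91.8  60. ] [-50.4 -95.7  50. ]
(387, 180) [  7.  -50.6  40. ] [  6.7 -50.9  38.7]
(387, 240) [-54.7 -54.2  40. ] [-59.8 -57.2  27.3]
inh far end [ 42.9  15.3 203. ]
front wall x pct [-64.574 -62.4   -58.652] 164
side walls 95.8 -99.9
bar [-1.277e+02 -1.000e-01  6.970e+01] 69
lid z 90 62.55
lid z 120 63.7
lid z 150 64.7
lid z 175 66.0
maxz 185.0725
```

```bash
python3 -m creep '[[[1,0.003,0,0.03,0,0.2,-0.2],[1,0.003,0,0.06,0,0.2,-0.2],[1,0.003,0,0.09,0,0.2,-0.2],[1,0.003,0,0.115,0,0.2,-0.2],[1,0.003,0,0.135,0,0.2,-0.2],[1,0.003,0,0.143,0,0.2,-0.2],[1,0.003,0,0.143,0,0.2,-0.2],[1,0.003,0,0.143,0,0.2,-0.2]]]' 20
python3 - <<'E'
from h import *
from plant import ctrl
for n in("side","scene"):
    p=ctrl.camera(n);c=p["color"][:,:,::-1]
    x,y=(282,248) if n=="side" else (382,190)
    cv2.imwrite(f"pics/{n}6.png",cv2.resize(c[y-70:y+70,x-80:x+80],None,fx=4,fy=4))
yaw=np.arctan2(.979,.205)
plan([(box(-4,12,37.5),yaw)])
E
```

```text
time: 7.3
eef_pos: [545.4, 161.1, 47.2]
orientation: [3.139, 0.001, 1.362]
wrist_force: [-0.4, -0.1, -0.4]
gripper_width: 31.8
t 7.4 pos [545.6 161.7  47.6] ori [3.139 0.    1.362] F [-0.1  0.1 -0. ] w 31.6
[0.0016, -0.0015, 0.0101] [0.17, 0.01, -0.11] dist 0.01
```

View pics/scene6.png

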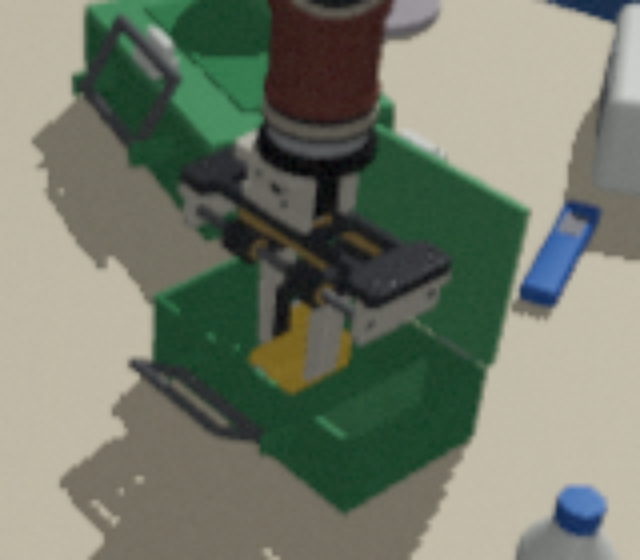

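```bash
python3 -m creep '[[[1,0.001,-0.001,0.004,0,0,0],[1,0.001,-0.001,0.008,0,0,0],[1,0.001,-0.001,0.01,0,0,0],[1,0.001,-0.001,0.01,0,0,0],[1,0.001,-0.001,0.01,0,0,0]]]' 20
python3 - <<'E'
from h import *
plan([])
plan([])
E
```

```text
time: 7.9
eef_pos: [544.8, 162.8, 37.6]
orientation: [3.139, 0.0, 1.363]
wrist_force: [-0.0, 0.0, -0.3]
gripper_width: 31.8
t 7.9 pos [544.8 162.8  37.6] ori [3.139 0.    1.363] F [-0.   0.  -0.3] w 31.8
t 7.9 pos [544.8 162.8  37.6] ori [3.139 0.    1.363] F [-0.   0.  -0.3] w 31.8
```

```bash
python3 -m creep '[[[1,0,0,0.001,0,0,0],[1,0,0,0.001,0,0,0],[0.2,0,0,0.001,0,0,0],[0,0,0,0.001,0,0,0],[-0.1,0,0,0.001,0,0,0],[-0.1,0,0,0.001,0,0,0],[-0.1,0,0,0.001,0,0,0]]]' 20
python3 -m creep '[[[-0.1,0,0,-0.02,0,0,0],[-0.1,0,0,-0.06,0,0,0],[-0.1,0,0,-0.10,0,0,0],[-0.1,0,0,-0.15,0,0,0],[-0.1,0,0,-0.2,0,0,0],[-0.1,0,0,-0.22,0,0,0],[-0.1,0,0,-0.22,0,0,0]]]'
python3 - <<'E'
from h import *
from plant import ctrl
p=ctrl.camera("wrist");cv2.imwrite("pics/w7.png",p["color"][:,:,::-1])
W=cloud(p);c=p["color"].astype(int)
m=(c[...,0]>110)&(c[...,1]>80)&(c[...,2]<80)&(W[...,2]<60)
q=W[m];o=np.c_[(q-BC)@BX,(q-BC)@BY,q[:,2]];print(m.sum(),np.percentile(o,[2,50,98],axis=0).round(1))
yaw=np.arctan2(.979,.205)
plan([(box(100,40,258),yaw),(box(100,40,185),yaw)])
E
```

```text
time: 8.6
eef_pos: [544.8, 162.8, 36.4]
orientation: [3.139, 0.0, 1.363]
wrist_force: [0.3, 0.7, 0.2]
gripper_width: 51.2
time: 9.3
eef_pos: [546.0, 164.0, 260.4]
orientation: [3.132, -0.004, 1.362]
wrist_force: [0.6, 0.6, -0.4]
gripper_width: 50.9
1075 [[-27.5 -66.9   9. ]
 [ 12.8  15.2  33.3]
 [ 34.   46.   35. ]]
t 9.35 pos [544.6 163.2 257.6] ori [ 3.136e+00 -1.000e-03  1.362e+00] F [ 0.3  0.2 -1.1] w 51.0
[0.1043, -0.0285, -0.0004] [0.31, -0.05, -0.11] dist 0.108
[0.1042, -0.0289, 0.0726] [0.31, -0.05, -0.11] dist 0.13
```

View pics/w7.png

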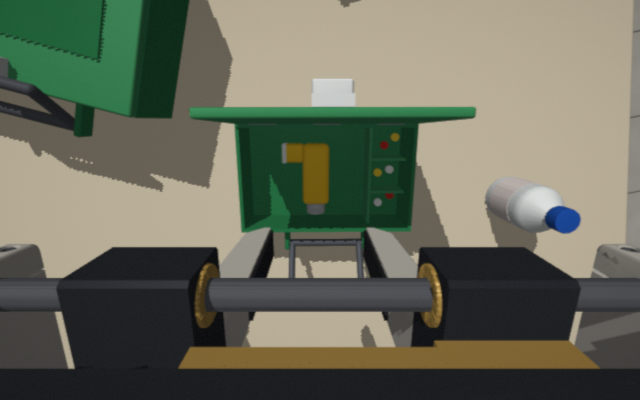

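The inhaler lies flat in the large compartment, barrel at (315,175) with the mouthpiece to its left. Next I go behind the lid with the gripper shut.

```bash
python3 -m creep '[[[0.5,0.03,-0.015,-0.005,0.3,0,0],[1,0.07,-0.033,-0.005,0.3,0,0],[1,0.104,-0.033,-0.005,0.3,0,0],[1,0.104,-0.033,-0.005,0.3,0,0],[1,0.104,-0.033,0.03,0.3,0,0],[1,0.104,-0.033,0.06,0.3,0,0],[1,0.104,-0.033,0.079,0.3,0,0],[1,0.104,-0.033,0.079,0.3,0,0]]]' 20
python3 - <<'E'
from h import *
from plant import ctrl
p=ctrl.camera("scene");c=p["color"][:,:,::-1];x,y=(382,190);cv2.imwrite(f"pics/s8.png",cv2.resize(c[y-70:y+70,x-80:x+80],None,fx=4,fy=4))
yaw=np.arctan2(.979,.205)
L=[]
for t in(1.6,1.4,1.2,1.0,.8,.6,.4,.25,.1,0,-.03):
    L.append((box(62-100*np.cos(t)+8*np.sin(t)+7.5,45,60+100*np.sin(t)+8*np.cos(t)+19),yaw))
plan(L)
E
```

```text
time: 10.15
eef_pos: [531.9, 268.5, 173.5]
orientation: [-3.134, 0.007, 1.361]
wrist_force: [0.0, -0.2, -0.4]
gripper_width: 0.4
t 10.2 pos [533.1 269.7 175.8] ori [-3.137  0.004  1.361] F [-0.4 -0.3  0.5] w 0.5
[-0.0172, -0.0001, -0.0028] [-0.25, 0.22, -0.17] dist 0.017
[-0.0372, -0.0, -0.003] [-0.25, 0.22, -0.17] dist 0.037
[-0.0569, 0.0, 0.0009] [-0.25, 0.22, -0.17] dist 0.057
[-0.0753, 0.0001, 0.0086] [-0.25, 0.22, -0.17] dist 0.076
[-0.0919, 0.0002, 0.0199] [-0.25, 0.22, -0.17] dist 0.094
[-0.106, 0.0003, 0.0342] [-0.25, 0.22, -0.17] dist 0.111
[-0.1169, 0.0004, 0.051] [-0.25, 0.22, -0.17] dist 0.128
[-0.1228, 0.0005, 0.0648] [-0.25, 0.22, -0.17] dist 0.139
[-0.1265, 0.0006, 0.0794] [-0.25, 0.22, -0.17] dist 0.149
[-0.1277, 0.0006, 0.0893] [-0.25, 0.22, -0.17] dist 0.156
[-0.1279, 0.0007, 0.0923] [-0.25, 0.22, -0.17] dist 0.158
```

View pics/s8.png

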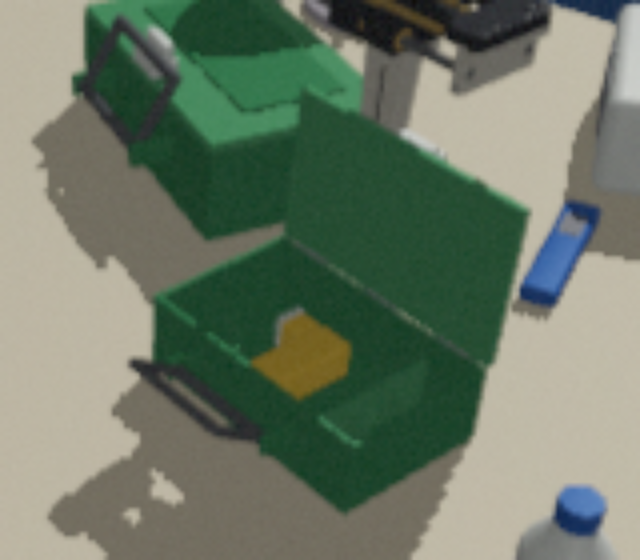

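```bash
python3 -m creep '[[[1,-0.017,0,-0.003,0,0,0],[1,-0.027,0,-0.003,0,0,0],[1,-0.037,0,-0.003,0,0,0],[1,-0.047,0,-0.001,0,0,0],[1,-0.057,0,0.001,0,0,0],[1,-0.066,0,0.005,0,0,0],[1,-0.075,0,0.0085,0,0,0],[1,-0.084,0,0.014,0,0,0],[1,-0.092,0,0.02,0,0,0],[1,-0.099,0,0.027,0,0,0],[1,-0.106,0,0.034,0,0,0],[1,-0.112,0,0.042,0,0,0]]]' 20
python3 - <<'E'
from h import *
from plant import ctrl
p=ctrl.camera("scene");c=p["color"][:,:,::-1];x,y=(382,190);cv2.imwrite(f"pics/s9.png",cv2.resize(c[y-70:y+70,x-80:x+80],None,fx=4,fy=4))
yaw=np.arctan2(.979,.205)
L=[]
for t in(.4,.25,.1,0,-.03):
    L.append((box(62-100*np.cos(t)+8*np.sin(t)+7.5,45,60+100*np.sin(t)+8*np.cos(t)+19),yaw))
plan(L)
E
```

```text
time: 11.4
eef_pos: [509.4, 159.5, 133.6]
orientation: [-3.137, 0.004, 1.361]
wrist_force: [0.5, 1.0, 1.0]
gripper_width: 0.3
t 11.45 pos [508.3 157.7 132.2] ori [-3.134  0.007  1.36 ] F [-0.2 -0.4 -0. ] w 0.3
[-0.0023, 0.0012, 0.0069] [-0.43, 0.4, -0.25] dist 0.007
[-0.0082, 0.0014, 0.0207] [-0.43, 0.4, -0.25] dist 0.022
[-0.0119, 0.0015, 0.0353] [-0.43, 0.4, -0.25] dist 0.037
[-0.0131, 0.0016, 0.0452] [-0.43, 0.4, -0.25] dist 0.047
[-0.0133, 0.0016, 0.0483] [-0.43, 0.4, -0.25] dist 0.05
```

View pics/s9.png

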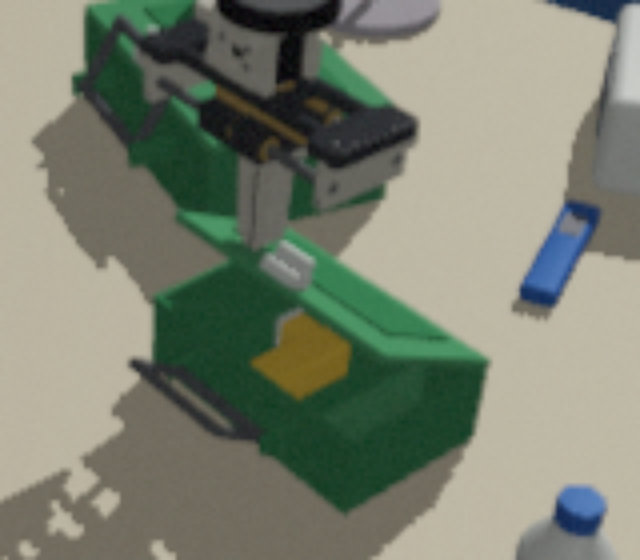

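The lid is following, with the finger on it at (265,235) beside the white catch at (290,262). I carry on pushing it down.

```bash
python3 -m creep '[[[1,-0.002,0.001,0.007,0,0,0],[1,-0.005,0.001,0.014,0,0,0],[1,-0.008,0.001,0.021,0,0,0],[1,-0.01,0.001,0.028,0,0,0],[1,-0.012,0.001,0.035,0,0,0],[1,-0.013,0.001,0.041,0,0,0],[1,-0.013,0.001,0.045,0,0,0],[1,-0.013,0.001,0.047,0,0,0],[1,-0.013,0.001,0.048,0,0,0],[1,-0.013,0.001,0.048,0,0,0]]]' 20
python3 - <<'E'
from h import *
plan([])
E
```

```text
time: 12.45
eef_pos: [506.0, 144.3, 87.0]
orientation: [-3.135, 0.009, 1.36]
wrist_force: [-5.3, -2.8, 21.5]
gripper_width: 0.4
t 12.45 pos [506.  144.3  87. ] ori [-3.135  0.009  1.36 ] F [-5.3 -2.8 21.5] w 0.4
```

```bash
python3 -m creep '[[[1,0,0,-0.04,0,0,0],[1,-0.04,0.002,-0.07,0,0,0],[1,-0.09,0.004,-0.07,0,0,0],[1,-0.135,0.005,-0.07,0,0,0],[1,-0.135,0.005,-0.07,0,0,0],[1,-0.135,0.005,-0.07,0,0,0]]]' 20
python3 - <<'E'
from h import *
from plant import ctrl
for n in("scene","side","wrist"):
    p=ctrl.camera(n);c=p["color"][:,:,::-1];W=cloud(p)
    x,y={"scene":(382,190),"side":(282,248),"wrist":(320,200)}[n]
    if n!="wrist":c=cv2.resize(c[y-70:y+70,x-80:x+80],None,fx=4,fy=4)
    cv2.imwrite(f"pics/{n}10.png",c)
    o=np.stack([(W-BC)@BX,(W-BC)@BY,W[...,2]],-1).reshape(-1,3);o=o[np.isfinite(o[:,0])]
    for a,b in((-55,-25),(-20,20),(25,55)):
        k=o[(o[:,0]>a)&(o[:,0]<b)&(abs(o[:,1])<95)&(abs(o[:,1])>22)&(o[:,2]<100)];print(n,'lid z at x',a,b,np.median(k[:,2]).round(1),len(k))
    k=o[(o[:,0]>-140)&(o[:,0]<-95)&(abs(o[:,1])<35)&(o[:,2]>25)&(o[:,2]<90)];print('bar',np.median(k,0).round(1),len(k))
    k=o[(o[:,0]>-70)&(o[:,0]<-40)&(abs(o[:,1])<14)&(o[:,2]>72)&(o[:,2]<95)];print('catch',k.min(0).round(1) if len(k) else 0,k.max(0).round(1) if len(k) else 0,len(k))
yaw=np.arctan2(.979,.205)
plan([(box(-165,32,150),yaw),(box(-165,32,72),yaw)])
E
```

```text
time: 13.05
eef_pos: [483.0, 10.7, 158.1]
orientation: [-3.135, 0.009, 1.357]
wrist_force: [0.3, 0.5, -0.1]
gripper_width: 0.3
scene lid z at x -55 -25 68.3 388
scene lid z at x -20 20 69.6 481
scene lid z at x 25 55 68.9 329
bar [-127.7   -0.9   69.7] 68
catch [-64.5 -13.8  72.6] [-45.5  13.1  90.4] 75
side lid z at x -55 -25 67.9 492
side lid z at x -20 20 69.2 741
side lid z at x 25 55 68.3 638
bar [-125.3    1.4   69.1] 71
catch [-66.  -13.7  72.1] [-45.2  13.9  89.4] 74
wrist lid z at x -55 -25 67.7 10310
wrist lid z at x -20 20 68.5 277
wrist lid z at x 25 55 nan 0
bar [-126.     1.    69.8] 958
catch [-63.9 -14.   72.1] [-45.8  14.   89.3] 1260
t 13.2 pos [483.4  13.7 158.1] ori [-3.135  0.007  1.363] F [ 0.3 -0.2  0.1] w 0.1
[-0.0018, 0.0091, 0.0081] [-0.36, 0.42, -0.07] dist 0.012
[-0.0013, 0.0096, 0.0861] [-0.36, 0.42, -0.07] dist 0.087
  return _methods._mean(a, axis=axis, dtype=dtype,
  ret = ret.dtype.type(ret / rcount)
```

View pics/side10.png

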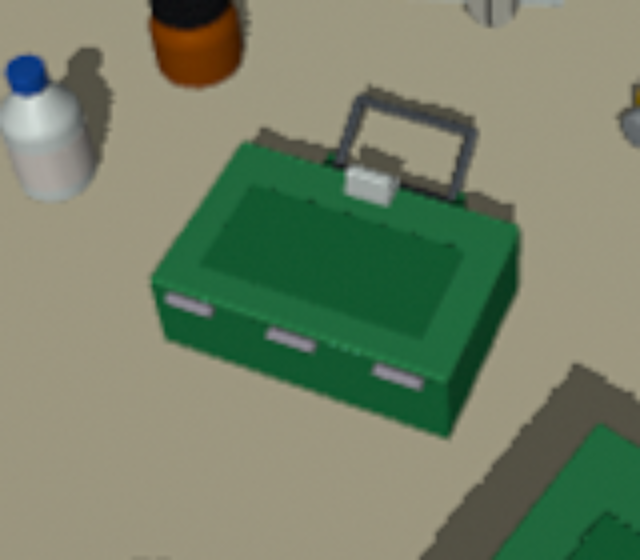

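View pics/wrist10.png

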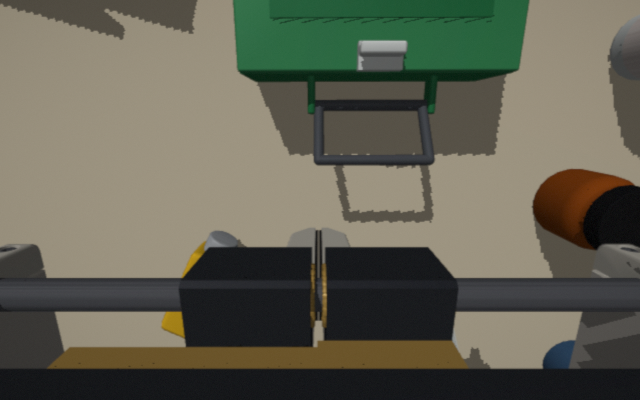

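The lid is shut: its top reads about 68 mm everywhere and the catch is at (382,55). The latch bar is at (375,160) in the wrist view, still open.

```bash
python3 -m creep '[[[1,-0.002,0.0095,0.04,-0.3,0.4,0],[1,-0.002,0.0095,0.075,-0.3,0.4,0],[1,-0.002,0.0095,0.086,-0.3,0.4,0],[1,-0.002,0.0095,0.086,-0.3,0.4,0],[1,-0.002,0.0095,0.086,-0.3,0.4,0]]]' 20
python3 - <<'E'
from h import *
yaw=np.arctan2(.979,.205)
plan([(box(x,32,z),yaw) for x,z in((-140,72),(-120,76),(-100,86),(-85,91),(-76,91),(-72,91))])
E
```

```text
time: 13.7
eef_pos: [492.4, 10.5, 72.9]
orientation: [3.141, -0.001, 1.365]
wrist_force: [0.9, 0.3, 0.1]
gripper_width: 0.6
t 13.7 pos [492.4  10.5  72.9] ori [ 3.141e+00 -1.000e-03  1.365e+00] F [0.9 0.3 0.1] w 0.6
[0.0244, -0.0004, 0.0009] [0.01, -0.03, 0.04] dist 0.024
[0.0444, -0.0004, -0.0031] [0.01, -0.03, 0.04] dist 0.045
[0.0644, -0.0004, -0.0131] [0.01, -0.03, 0.04] dist 0.066
[0.0794, -0.0004, -0.0181] [0.01, -0.03, 0.04] dist 0.081
[0.0884, -0.0004, -0.0181] [0.01, -0.03, 0.04] dist 0.09
[0.0924, -0.0003, -0.0181] [0.01, -0.03, 0.04] dist 0.094
```

```bash
python3 -m creep '[[[1,0.012,0,0,0,0,0],[1,0.024,0,0,0,0,0],[1,0.034,0,-0.002,0,0,0],[1,0.044,0,-0.004,0,0,0],[1,0.054,0,-0.008,0,0,0],[1,0.064,0,-0.013,0,0,0],[1,0.072,0,-0.016,0,0,0],[1,0.078,0,-0.018,0,0,0],[1,0.078,0,-0.018,0,0,0]]]' 20
python3 - <<'E'
from h import *
from plant import ctrl
for n in("side","scene"):
    p=ctrl.camera(n);c=p["color"][:,:,::-1]
    x,y={"scene":(372,190),"side":(292,238)}[n]
    cv2.imwrite(f"pics/{n}11.png",cv2.resize(c[y-70:y+70,x-80:x+80],None,fx=4,fy=4))
    W=cloud(p);o=np.stack([(W-BC)@BX,(W-BC)@BY,W[...,2]],-1)
yaw=np.arctan2(.979,.205)
plan([(box(x,32,z),yaw) for x,z in((-85,91),(-76,91),(-72,91))])
E
```

```text
time: 14.6
eef_pos: [508.7, 89.4, 91.3]
orientation: [3.141, -0.003, 1.368]
wrist_force: [0.2, 0.2, 0.6]
gripper_width: 0.6
t 14.7 pos [508.1  87.6  90.8] ori [-3.141e+00 -1.000e-03  1.366e+00] F [ 0.2  0.4 -0.4] w 0.4
[0.0008, -0.0, -0.0002] [-0.02, -0.06, 0.1] dist 0.001
[0.0098, -0.0, -0.0002] [-0.02, -0.06, 0.1] dist 0.01
[0.0138, -0.0, -0.0002] [-0.02, -0.06, 0.1] dist 0.014
```

View pics/side11.png

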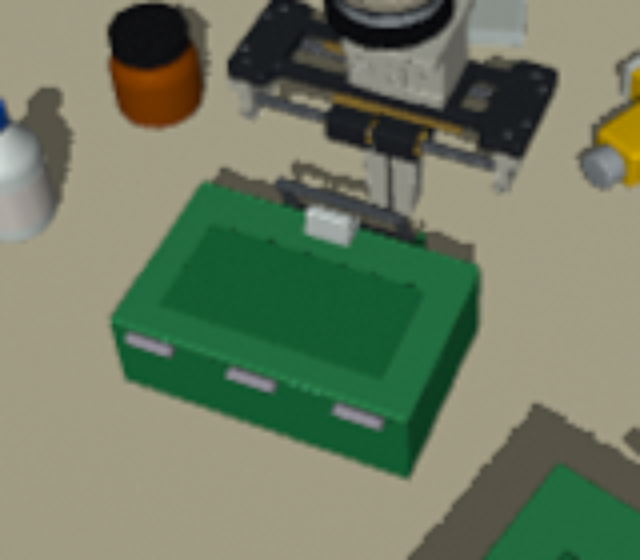

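View pics/scene11.png

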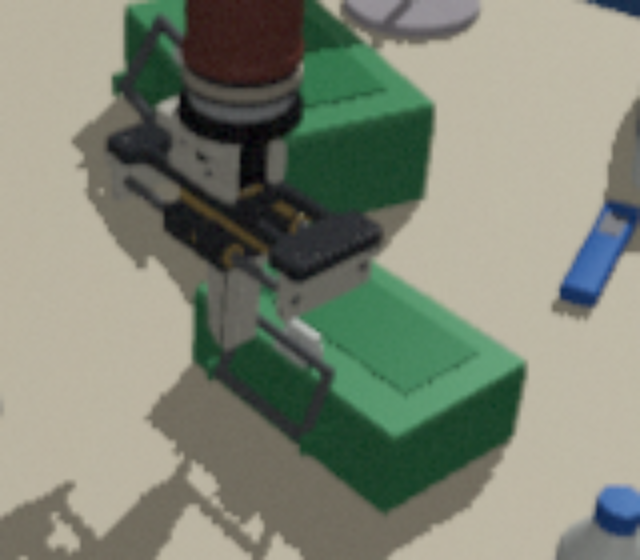

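The bar is up and nearly over the catch; in the scene crop it runs from (250,310) to (330,370). I push on in small steps.

```bash
python3 -m creep '[[[1,0.004,0,0,0,0,0],[1,0.008,0,0,0,0,0],[1,0.01,0,0,0,0,0],[1,0.01,0,0,0,0,0]]]' 20
python3 -m creep '[[[1,0.003,0,0,0,0,0],[1,0.003,0,0,0,0,0]]]' 20
```

```text
time: 15.1
eef_pos: [509.8, 96.2, 90.5]
orientation: [-3.14, 0.001, 1.365]
wrist_force: [-1.3, -3.6, 0.2]
gripper_width: 0.5
time: 15.3
eef_pos: [509.8, 96.6, 90.3]
orientation: [-3.139, 0.006, 1.364]
wrist_force: [-0.9, -5.3, 1.6]
gripper_width: 0.4
```

```bash
python3 -m creep '[[[1,0.004,0,0,0,0,0],[1,0.004,0,0,0,0,0],[1,0.004,0,0,0,0,0]]]' 20
python3 -m creep '[[[1,-0.02,0,0,0,0,0],[1,-0.04,0,0,0,0,0],[1,-0.06,0,-0.04,0,0,0],[1,-0.08,0,-0.08,0,0,0],[1,-0.1,0,-0.11,0,0,0],[1,-0.1,0,-0.11,0,0,0],[1,-0.1,0,-0.11,0,0,0]]]' 20
python3 - <<'E'
from h import *
from plant import ctrl
for n in("side","scene","wrist"):
    p=ctrl.camera(n);c=p["color"][:,:,::-1]
    cv2.imwrite(f"pics/{n}12f.png",c)
    x,y={"scene":(372,190),"side":(292,238),"wrist":(380,100)}[n]
    cv2.imwrite(f"pics/{n}12.png",cv2.resize(c[y-70:y+70,x-80:x+80],None,fx=4,fy=4))
    W=cloud(p);o=np.stack([(W-BC)@BX,(W-BC)@BY,W[...,2]],-1);col=p["color"].astype(int)
    k=o[(col.max(-1)<110)&(o[...,0]>-110)&(o[...,0]<-40)&(abs(o[...,1])<44)&(abs(o[...,1])>16)&(o[...,2]>72)&(o[...,2]<110)];print(n,'bar',np.median(k,0).round(1),k.max(0).round(1),len(k))
    k=o[(o[...,0]>-35)&(o[...,0]<50)&(abs(o[...,1])<90)&(o[...,2]<100)&(o[...,2]>50)];print('lid',np.median(k,0).round(1))
plan([])
E
```

```text
time: 15.6
eef_pos: [509.9, 96.8, 90.3]
orientation: [-3.138, 0.012, 1.362]
wrist_force: [-1.2, -6.9, 4.8]
gripper_width: 0.3
time: 16.3
eef_pos: [490.2, 0.8, 201.8]
orientation: [-3.139, 0.01, 1.361]
wrist_force: [0.2, 0.8, 0.0]
gripper_width: 0.5
side bar [-59.8  16.3  83.5] [-53.2  43.7  87. ] 68
lid [10.4  4.1 69.1]
scene bar [-63.4 -16.3  82.8] [-58.9  41.6  86.6] 59
lid [  4.7 -10.4  69.6]
wrist bar [-61.7 -16.3  83.8] [-56.7  43.9  86.6] 940
lid [-26.    0.1  68.7]
t 16.45 pos [489.1   1.5 200.2] ori [-3.135  0.011  1.364] F [ 0.5 -0.6 -0.8] w 0.6
```

View pics/wrist12.png

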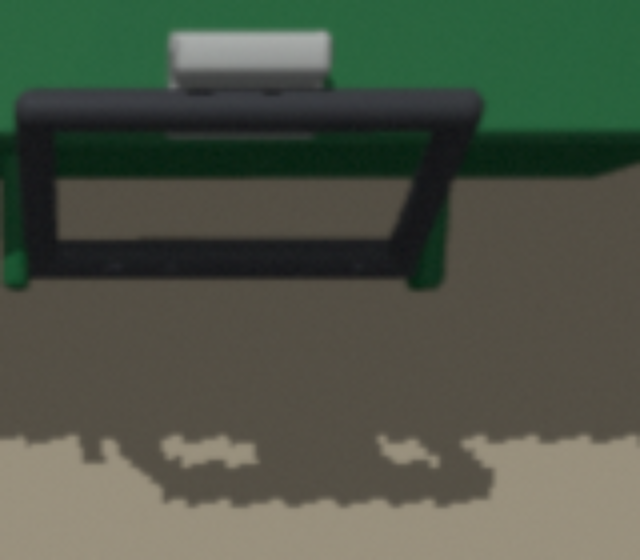

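View pics/scene12f.png

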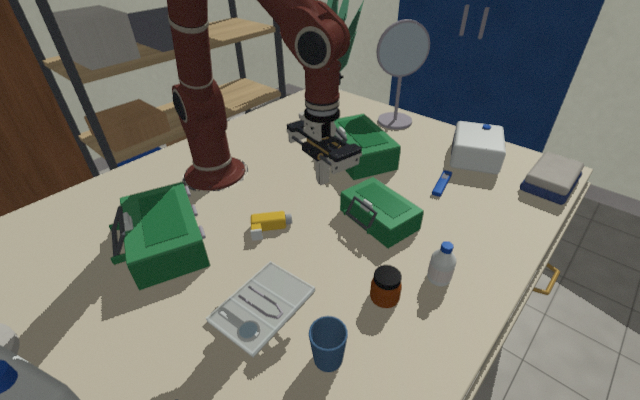

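View pics/side12.png

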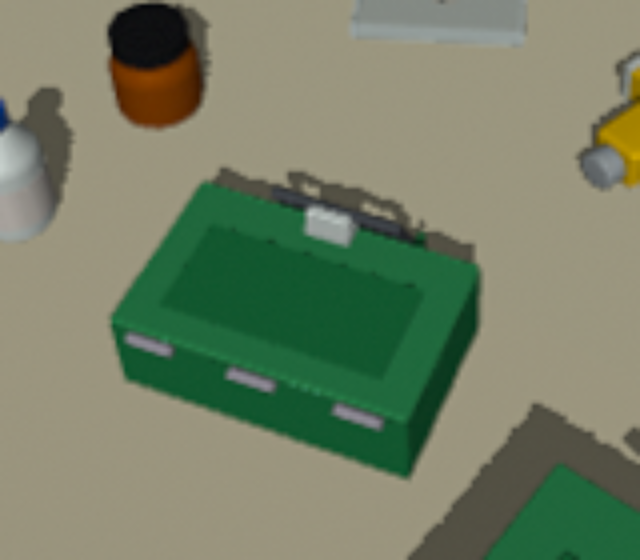

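Run:
```python
from plant import ctrl
print(ctrl.hand_in())
```

```text
the job is handed in; nothing more can be done
None
```

I put the small yellow inhaler from the rack flat in the large compartment of the open green box. I then shut the lid and swung the wire latch over into the white catch. I handed the job in at about 16.5 s, with the arm clear of everything; no verdict was reported.

- **Inhaler:** the wrist picture after release showed it lying flat, with its top at about 34 mm.
- **Lid:** it was pressed shut with about 21 N. Its top then read 68 to 69.6 mm in the three cameras (68 when shut).
- **Latch:** it stopped firmly under about 7 N at the expected place. The bar now reads x of -60 to -63 mm with its top near 86 to 87 mm. The closed position should be x = -59 with the top at 85, so this is 1 to 4 mm off. My measured box frame also looked shifted by about 1 to 2 mm, so I took the latch as closed and did not check it further.
- **Other things:** none of them looked moved in the last pictures, judged by eye only.

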